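Pull the middle slide box from the stack

TASK

The yellow slide box is wanted, but it is in the middle of a stack of three: first lift the blue box off the top and set it aside on the bench, then put the yellow box flat in the dark metal tray, lid up. Finally put the blue box back squarely on top of the white one, which stays where it stands. Keep the boxes level and set them down without dropping them, as there are glass slides inside.

Things in the scene. Friction and masses are not known exactly. Their poses are not given: they have to be found in the camera images.
- blue_box: closed microscope slide box, a plain block 88 mm (its x) x 52 mm (its y) x 36 mm high, blue, blank label on the lid; 0.08 to 0.17 kg; origin at the centre of its underside, z up. At the start it is on top of the stack, its underside about 72 mm above the bench, within 5 mm and 4 degrees of square on the yellow box. Nothing interlocks.
- yellow_box: closed microscope slide box, a plain block 88 mm (its x) x 52 mm (its y) x 36 mm high, yellow, blank label on the lid; 0.08 to 0.17 kg; origin at the centre of its underside, z up. At the start it is between the white and the blue box, its underside about 36 mm above the bench.
- white_box: closed microscope slide box, a plain block 88 mm (its x) x 52 mm (its y) x 36 mm high, white, blank label on the lid; 0.08 to 0.17 kg; origin at the centre of its underside, z up. It stands loose on the bench at the bottom of the stack. Not to be confused with a grey slide box under a green one, in the row of things behind, beyond x = 0.6 m.
- tray: shallow open dark steel tray with a bright rim, fixed, 180 mm (its x) x 150 mm (its y), rim 12 mm above the bench, walls and flat floor 3 mm thick; origin at the centre of its underside, z up. Stack and tray stand one to the robot's left, one to its right, centres 0.34 m or more apart; the bench between is empty, so a box can be set aside halfway between their centres

How it is judged (in metres and radians):
On the way, in this order (a step that is already met when the one before it is completed fails the run):
1. the blue box stands by itself on the bench, released, while the yellow one is still on the white one (height (world z) of blue_box below 0.008 m and angle between blue_box's own z axis and vertical below 0.1 rad and contact force between blue_box and the fingers below 0.1 N and horizontal distance between yellow_box and white_box below 0.03 m and height (world z) of yellow_box above 0.03 m), for 0.1 s.
2. the yellow box lies flat in the tray, released (horizontal distance between yellow_box and tray below 0.06 m and z of yellow_box in the frame of tray below 0.009 m and angle between yellow_box's own z axis and vertical below 0.1 rad and contact force between yellow_box and the fingers below 0.1 N), for 0.1 s.
At the end, for the whole second after the job is handed in: Yellow box flat on the tray's floor, lid up, centre within 60 mm of the tray's; blue box flat on the white box, centres within 15 mm, long sides parallel within 10 degrees (either way round); white box within 30 mm of where it stood; all at rest (horizontal distance between yellow_box and tray below 0.06 m and z of yellow_box in the frame of tray below 0.009 m and angle between each of yellow_box, blue_box's own z axis and vertical below 0.1 rad and horizontal distance between blue_box and white_box below 0.015 m and angle between the x axis of blue_box and the x axis of white_box, either way round below 0.175 rad and z of blue_box in the frame of white_box between 0.03 and 0.042 m and distance of white_box from where it was at the start of the episode below 0.03 m and linear speed of each of yellow_box, blue_box, white_box below 0.02 m/s); the robot touches nothing.
It fails at once if a box of the stack is tipped by more than 30 degrees (angle between any of yellow_box, blue_box, white_box's own z axis and vertical above 0.52 rad).
It fails at once if the yellow or the blue box is dropped: it moves faster than 0.9 m/s (a fall of about 4 cm) while the fingers do not touch it ((linear speed of yellow_box above 0.9 m/s and contact force between yellow_box and the fingers below 0.1 N) or (linear speed of blue_box above 0.9 m/s and contact force between blue_box and the fingers below 0.1 N)).
It also fails if it takes over 53 s, if anything falls off the work surface, if the arm or the gripper's body presses on something with over 40 N, if the wrist force passes 120 N, or if a joint passes its speed limit or range.

ROBOT

A 7-joint arm with a two-finger parallel gripper is mounted at the origin on a cart in front of the work surface, level with it; the furniture and walls round the work are solid. World frame = base frame: x ahead of the robot, y to its left, z up, the work surface at z = 0. Lengths are in mm, angles in rad, forces in N, time in s.
With the tool pointing down it reaches from about 375 to 925 mm from the base axis. Payload 3.1 kg.
Tool frame: the origin (TCP) lies where the fingers leave the gripper's body, on its centre line; the fingertips stand 73 mm ahead of it and the grasp point (between the pads) lies 54 mm ahead of it; z points along the fingers, y is the line along which they close (so a half turn about z gives the same grasp; the last joint's range is limited). The gripper opens to 85 mm and grips with 20 to 120 N. Pads are 22 mm wide; open, the fingers measure 114 mm over their backs; the gripper's body (76 mm by 85 mm) begins 54 mm behind the grasp point. The pads swing forward as they close: fully open they stand 13 mm farther back than shut.
Start: joints at [1.021, 0.383, 0.044, 1.598, -0.018, 1.161, -0.05], TCP at [283.799, -584.776, 303.869] pointing down, gripper open.
Joint ranges: [-2.61, 2.61], [-0.41, 2.15], [-1.48, 1.57], [0, 2.5], [-1.57, 4.71], [0.05, 1.97], [-2.85, 2.85]. Speed limits (rad/s): [2.79, 2.79, 3.14, 3.14, 3.14, 3.14, 3.14].

INTERFACE

Orientations are given as a unit quaternion [w, x, y, z].
In Python, from workcell import arm gives the robot as it stands.
- The arm moves only by the tool move_arm, never from a script. Its argument "targets" is a list of rows, each an object of numbers: "grip": the opening in per cent of the stroke, from 0 (shut) to 100 (fully open); "tx", "ty", "tz": the shift along the tool's x, y, z in m; "spin": the turn about the tool's z in degrees. A call has 1 to 12 rows; each row shifts and turns the commanded pose from where the row before left it, along the tool's axes as they then stand; what a row does not reach is not made up. A row lasts 1/10 s, in which the tool goes at most 50 mm and 8.59 degrees, less where a joint would pass 70% of its speed; a pose out of reach is approached as far as the arm can. A call with a gripper value outside its range is refused whole. The fingers move at their own pace and stop on an object; "newtons" is the grip in N (left out, the last holds). Time passes only in rows, so rows that do not move let the fingers close. It gives the time, the measured TCP pose, the force, the opening and the grip force at its end, in the units of the state.
- arm.get_state(): the state, without advancing time (a new reading comes with each control period).
- arm.get_image(name): name is "scene" or "top"; returns a dict with "image" (400x640x3 uint8, red, green, blue), "fov_y" (degrees; the focal length in pixels is half the picture's height over the tangent of half this angle, whatever the lens; pixels are square), "cx", "cy" (the principal point, pixels), "origin" and "attitude" of the camera in the world. Camera axes: x right, y down, z forward; pixel columns grow to the right and rows downward; lengths in mm; the calibration is good to about 2 mm. A picture is of the moment at which its call begins. There is no depth.
- arm.finish_job(): hands the job in; it is judged then, once.
The state is a dict: "t": time; "qpos": joint angles; "qd": joint speeds; "joint_efforts": joint torques, N m; "eef_pos": TCP position; "orientation": TCP orientation; "force": force on the tool from outside, world axes, zero at the start; "ft_torque": the same for the moment, N m; "finger_gap": finger opening in mm; "gripper_force": force on a finger pad.
Only numpy, scipy, OpenCV 4.12 (cv2) and the standard library are available. Lean on these libraries where they do the work, as an engineer would, in place of code of your own. Each camera call takes 0.05 s, during which the arm holds its last target. There are 200 camera calls.

## Working session

There is one attempt and no reset: what is moved stays moved. The work goes in short steps, Python scripts to look and compute and a tool call to move; the robot and the scene stay as the last step left them, time stands still between calls to the robot, and variables do not carry over. Pictures are saved under pics/ and viewed, at most 10 in all, crops included, and the job is handed in when it is done.

Besides the shell and the picture viewer there is one more tool, called after "Request:" as name(argument=value, ...) on one line, values as JSON. move_arm: Moves the arm, as the interface text tells. Its arguments: {"type":"object","properties":{"targets":{"type":"array","items":{"type":"object","properties":{"grip":{"type":"number"},"tx":{"type":"number"},"ty":{"type":"number"},"tz":{"type":"number"},"spin":{"type":"number"}}}},"newtons":{"type":"number"}},"required":["targets"]}

```bash
mkdir -p pics; ls; python3 - <<'E'
from workcell import arm
import cv2
print(arm.get_state())
for n in("scene","top"):
    d=arm.get_image(n); cv2.imwrite(f"pics/{n}0.png",d["image"][:,:,::-1]); print({k:v for k,v in d.items() if k!="image"})
E
```

```text
pics
{'t': 0.0, 'qpos': array([ 1.02121802,  0.38387472,  0.04383217,  1.59961931, -0.01791153,
        1.16123528, -0.049916  ]), 'qd': array([-0.00132097,  0.0006838 , -0.00088235,  0.00058087,  0.00154413,
        0.00122125,  0.00173062]), 'joint_efforts': array([-2.89889649e-04, -4.33456743e+01,  1.02461837e+00, -2.49511313e+01,
        1.06525677e-02,  1.15485259e-02, -1.24878616e-05]), 'eef_pos': array([ 283.4325018 , -584.08139717,  302.44023626]), 'orientation': array([-1.32008996e-03,  9.74587702e-01,  2.24002073e-01, -3.74139948e-04]), 'force': array([-0.4488489 ,  0.93522415, -0.22957539]), 'ft_torque': array([-0.00028898, -0.03948943,  0.00554833]), 'gripper_force': 0.0, 'finger_gap': 85.46999758091138}
{'fov_y': 56.57008972023143, 'cx': 323.370211290751, 'cy': 200.14835409209465, 'origin': array([-56.14192968, 550.24981901, 459.55003772]), 'attitude': array([ 0.19915863, -0.33342396,  0.78205949, -0.4873882 ])}
{'fov_y': 49.64862134890345, 'cx': 318.95783126767753, 'cy': 201.26105461050932, 'origin': array([ 272.50877448,   -8.32652464, 1226.69545428]), 'attitude': array([ 0.0579241 , -0.70099786,  0.70790791, -0.06413422])}
```

View pics/top0.png

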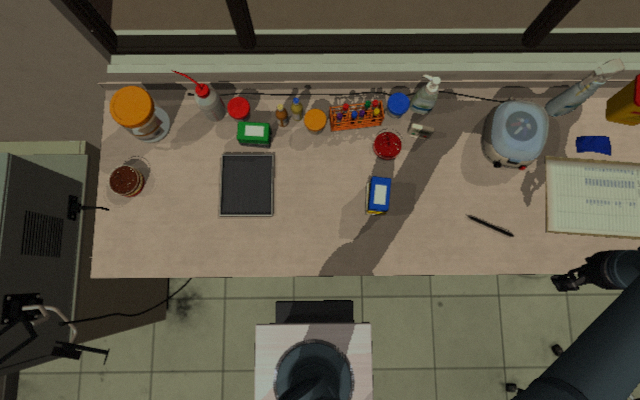

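View pics/scene0.png

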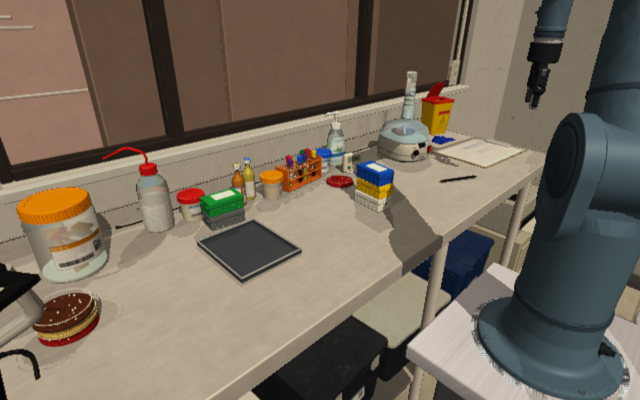

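```bash
cat > h.py <<'E'
import numpy as np, cv2
from scipy.spatial.transform import Rotation as R
from workcell import arm
def quat(q): return R.from_quat(np.roll(q,-1))
class Cam:
    def __init__(s,n):
        d=arm.get_image(n); s.im=d["image"]; s.f=200/np.tan(np.radians(d["fov_y"]/2))
        s.c=np.array([d["cx"],d["cy"]]); s.o=d["origin"]; s.R=quat(d["attitude"]).as_matrix()
    def proj(s,P):
        p=(np.atleast_2d(P)-s.o)@s.R; return p[:,:2]/p[:,2:]*s.f+s.c
    def ray(s,px,z):
        px=np.atleast_2d(px); v=np.c_[(px-s.c)/s.f,np.ones(len(px))]@s.R.T
        return s.o+v*((z-s.o[2])/v[:,2])[:,None]
def crop(c,x,y,w,h,k): return cv2.resize(c.im[y:y+h,x:x+w,::-1],None,fx=k,fy=k,interpolation=cv2.INTER_CUBIC)
E
python3 - <<'E'
from h import *
t=Cam("top");s=Cam("scene")
a=crop(t,355,165,50,60,8);b=crop(s,345,150,60,70,8)
o=np.zeros((560,890,3),np.uint8);o[:480,:400]=a;o[:560,410:890]=b
cv2.imwrite("pics/c1.png",o[:,:800])
print(t.ray([[379,195],[247,184],[221,154],[272,154],[272,216],[220,216]],0).round())
E
```

```text
[[ 503. -194.    0.]
 [ 539.  188.    0.]
 [ 630.  265.    0.]
 [ 629.  116.    0.]
 [ 445.  115.    0.]
 [ 446.  263.    0.]]
```

View pics/c1.png

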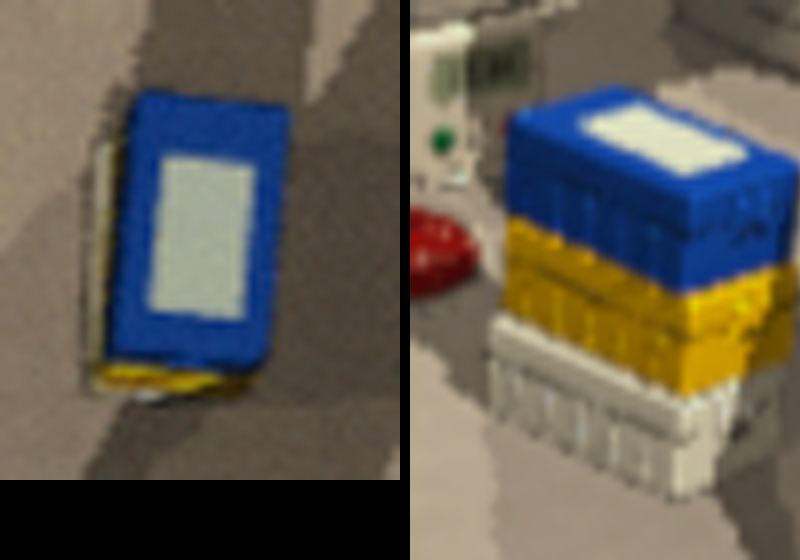

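```bash
cat >> h.py <<'E'
from scipy.optimize import least_squares
def fit(obs,x0):  # obs: (cam, sx, sy, z, u, v)
    def pts(p,o):
        a=p[2]; x,y=44*o[1],26*o[2]
        return [p[0]+x*np.cos(a)-y*np.sin(a),p[1]+x*np.sin(a)+y*np.cos(a),o[3]]
    r=least_squares(lambda p:np.concatenate([o[0].proj(pts(p,o))[0]-o[4:6] for o in obs]),x0,x_scale=[1,1,.01],loss="soft_l1")
    print(r.x[:2].round(1),np.degrees(r.x[2]).round(1),r.fun.round(1)); return r.x
E
cat >r.py <<'E'
from h import *
t=Cam("top");s=Cam("scene")
T=lambda sx,sy,z,u,v:(t,sx,sy,z,355+(u+.5)/8-.5,165+(v+.5)/8-.5)
S=lambda sx,sy,z,u,v:(s,sx,sy,z,345+(u-409.5)/8-.5,150+(v+.5)/8-.5)
x0=[500,-190,0]
tt=[T(0,0,108,202,237),T(1,-1,108,290,107),T(-1,-1,108,268,365)]
ss=[S(0,0,108,668,137),S(1,1,108,510,115),S(1,-1,108,622,88),S(-1,1,108,690,190),S(-1,-1,108,795,165)]
fit(tt,x0);fit(ss,x0);fit(tt+ss,x0)
y=[S(-1,1,36,682,395),S(1,1,36,505,315),S(-1,1,72,682,293),S(1,1,72,505,220)]
fit(y,x0); 
w=[S(-1,1,0,680,498),S(1,1,0,490,412),S(-1,1,36,685,405),S(1,1,36,490,320)]
fit(w,x0);
E
python3 r.py
```

```text
[ 487.5 -179.7] -6.3 [-0.1 -0.9 -0.1  0.2  0.2  0.5]
[ 494. -182.] -9.0 [-1.5  0.1 -0.3 -0.3  0.3 -0.6 -0.   1.   1.9 -0.2]
[ 490.5 -179.6] -8.4 [-0.2 -2.   0.4 -0.5 -0.5 -0.3 -1.1  0.7 -0.   0.3  0.6 -0.1  0.7  1.6
  2.4  0.3]
[ 494.8 -185.7] -7.7 [-0.3  0.7 -0.6 -0.9  0.9  0.8  0.1 -1.2]
[ 494.  -182.1] -3.0 [-0.1  0.7 -0.5 -0.2  0.4 -0.1  0.2 -0.5]
```

```bash
cat >> h.py <<'E'
def plan(x,y,z,yaw,wrt=None):
    s=arm.get_state(); X=quat(s["orientation"]).as_matrix()[:,0]; c=np.degrees(np.arctan2(X[1],X[0]))
    a=np.radians(yaw); d=np.array([x,y,z])-s["eef_pos"]
    print("t %.1f"%s["t"],"pos",s["eef_pos"].round(1),"yaw %.1f"%c,"gap %.1f"%s["finger_gap"],"F",s["force"].round(1),s["gripper_force"])
    print("spin %.1f then tx %.1f ty %.1f tz %.1f mm"%(c-yaw,d[0]*np.cos(a)+d[1]*np.sin(a),d[0]*np.sin(a)-d[1]*np.cos(a),-d[2]))
E
```

Request:
move_arm(targets=[{"spin": 8.25,"grip": 100},{"spin": 8.25},{"spin": 8.25},{"spin": 8.25},{"tx": 0.008,"ty": -0.021},{"tx": 0.015,"ty": -0.042},{"tx": 0.015,"ty": -0.042},{"tx": 0.015,"ty": -0.042},{"tx": 0.015,"ty": -0.042},{"tx": 0.015,"ty": -0.042},{"tx": 0.015,"ty": -0.042},{"tx": 0.015,"ty": -0.042}])

```text
schema error: expected keys grip, tx, ty, tz, spin
```

Request:
move_arm(targets=[{"tx": 0.015,"ty": -0.042},{"tx": 0.015,"ty": -0.042},{"tx": 0.011,"ty": -0.021},{},{},{}])

```text
schema error: expected keys grip, tx, ty, tz, spin
```

```bash
python3 -c "
from h import *
plan(490,-180,148,-7)"
```

```text
t 0.3 pos [ 283.7 -584.6  303.4] yaw 25.9 gap 85.5 F [-0.4 -0.2 -0.3] 0.0
spin 32.9 then tx 155.5 ty -426.7 tz 155.4 mm
```

Request:
move_arm(targets=[{"grip": 100,"tx": 0,"ty": 0,"tz": 0,"spin": 8.25},{"grip": 100,"tx": 0,"ty": 0,"tz": 0,"spin": 8.25},{"grip": 100,"tx": 0,"ty": 0,"tz": 0,"spin": 8.25},{"grip": 100,"tx": 0,"ty": 0,"tz": 0,"spin": 8.25},{"grip": 100,"tx": 0.008,"ty": -0.021,"tz": 0,"spin": 0},{"grip": 100,"tx": 0.015,"ty": -0.042,"tz": 0,"spin": 0},{"grip": 100,"tx": 0.015,"ty": -0.042,"tz": 0,"spin": 0},{"grip": 100,"tx": 0.015,"ty": -0.042,"tz": 0,"spin": 0},{"grip": 100,"tx": 0.015,"ty": -0.042,"tz": 0,"spin": 0},{"grip": 100,"tx": 0.015,"ty": -0.042,"tz": 0,"spin": 0},{"grip": 100,"tx": 0.015,"ty": -0.042,"tz": 0,"spin": 0},{"grip": 100,"tx": 0.015,"ty": -0.042,"tz": 0,"spin": 0}])

```text
t: 1.5
eef_pos: [435.5, -284.5, 304.1]
orientation: [0.0, 0.998, -0.062, 0.0]
force: [0.1, -1.2, 0.0]
finger_gap: 85.5
gripper_force: 0.0
```

Request:
move_arm(targets=[{"grip": 100,"tx": 0.015,"ty": -0.042,"tz": 0,"spin": 0},{"grip": 100,"tx": 0.015,"ty": -0.042,"tz": 0,"spin": 0},{"grip": 100,"tx": 0.011,"ty": -0.026,"tz": 0,"spin": 0},{"grip": 100,"tx": 0,"ty": 0,"tz": 0,"spin": 0},{"grip": 100,"tx": 0,"ty": 0,"tz": 0,"spin": 0},{"grip": 100,"tx": 0,"ty": 0,"tz": 0,"spin": 0}])

```text
t: 2.1
eef_pos: [488.4, -183.8, 303.8]
orientation: [0.0, 0.998, -0.063, -0.0]
force: [-0.0, -0.4, 1.0]
finger_gap: 85.5
gripper_force: 0.0
```

```bash
python3 -c "
from h import *
plan(490,-180,148,-7)
s=Cam('scene');t=Cam('top')
o=np.zeros((480,800,3),np.uint8);o[:480,:400]=crop(t,340,150,100,120,4);o[:,400:]=crop(s,330,80,100,120,4);cv2.imwrite('pics/c2.png',o)"
```

```text
t 2.1 pos [ 488.4 -183.8  303.8] yaw -7.3 gap 85.5 F [-0.  -0.4  1. ] 0.0
spin -0.3 then tx 1.1 ty -4.0 tz 155.8 mm
```

View pics/c2.png

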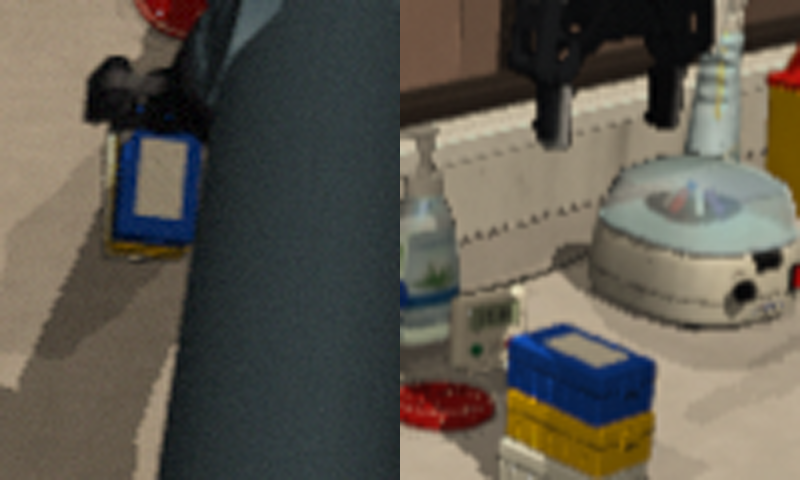

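Request:
move_arm(targets=[{"grip": 100,"tx": 0.001,"ty": -0.004,"tz": 0.02,"spin": 0},{"grip": 100,"tx": 0,"ty": 0,"tz": 0.03,"spin": 0},{"grip": 100,"tx": 0,"ty": 0,"tz": 0.03,"spin": 0},{"grip": 100,"tx": 0,"ty": 0,"tz": 0.03,"spin": 0},{"grip": 100,"tx": 0,"ty": 0,"tz": 0.025,"spin": 0},{"grip": 100,"tx": 0,"ty": 0,"tz": 0.015,"spin": 0},{"grip": 100,"tx": 0,"ty": 0,"tz": 0.006,"spin": 0},{"grip": 100,"tx": 0,"ty": 0,"tz": 0,"spin": 0},{"grip": 100,"tx": 0,"ty": 0,"tz": 0,"spin": 0}])

```text
t: 3.1
eef_pos: [491.2, -179.0, 148.7]
orientation: [0.0, 0.998, -0.063, 0.001]
force: [-0.8, -0.1, -0.0]
finger_gap: 85.1
gripper_force: 0.0
```

Request:
move_arm(targets=[{"grip": 70,"tx": 0,"ty": 0,"tz": 0,"spin": 0},{"grip": 66,"tx": 0,"ty": 0,"tz": 0,"spin": 0},{"grip": 62,"tx": 0,"ty": 0,"tz": 0,"spin": 0},{"grip": 58,"tx": 0,"ty": 0,"tz": 0,"spin": 0},{"grip": 40,"tx": 0,"ty": 0,"tz": 0,"spin": 0},{"grip": 40,"tx": 0,"ty": 0,"tz": 0,"spin": 0},{"grip": 40,"tx": 0,"ty": 0,"tz": 0,"spin": 0},{"grip": 40,"tx": 0,"ty": 0,"tz": 0,"spin": 0},{"grip": 40,"tx": 0,"ty": 0,"tz": 0,"spin": 0}], newtons=40)

```text
t: 4.0
eef_pos: [491.4, -178.9, 148.8]
orientation: [0.0, 0.998, -0.062, 0.001]
force: [-0.7, -1.1, 6.3]
finger_gap: 51.7
gripper_force: 42.7
```

```bash
python3 -c "
from h import *
plan(490,-180,148,-7)
plan(515,4,195,-7)"
```

```text
t 4.0 pos [ 491.4 -178.9  148.8] yaw -7.1 gap 51.7 F [-0.7 -1.1  6.3] 42.73823618888855
spin -0.1 then tx -1.3 ty 1.3 tz 0.8 mm
t 4.0 pos [ 491.4 -178.9  148.8] yaw -7.1 gap 51.7 F [-0.7 -1.1  6.3] 42.73823618888855
spin -0.1 then tx 1.1 ty -184.4 tz -46.2 mm
```

Request:
move_arm(targets=[{"grip": 40,"tx": 0,"ty": 0,"tz": -0.004,"spin": 0},{"grip": 40,"tx": 0,"ty": 0,"tz": -0.01,"spin": 0},{"grip": 40,"tx": 0,"ty": 0,"tz": -0.015,"spin": 0},{"grip": 40,"tx": 0,"ty": 0,"tz": -0.015,"spin": 0},{"grip": 40,"tx": 0,"ty": -0.012,"tz": 0,"spin": 0},{"grip": 40,"tx": 0,"ty": -0.026,"tz": 0,"spin": 0},{"grip": 40,"tx": 0,"ty": -0.036,"tz": 0,"spin": 0},{"grip": 40,"tx": 0,"ty": -0.036,"tz": 0,"spin": 0},{"grip": 40,"tx": 0,"ty": -0.036,"tz": 0,"spin": 0},{"grip": 40,"tx": 0,"ty": -0.026,"tz": 0,"spin": 0},{"grip": 40,"tx": 0,"ty": -0.012,"tz": 0,"spin": 0},{"grip": 40,"tx": 0,"ty": 0,"tz": 0.01,"spin": 0}])

```text
t: 5.2
eef_pos: [514.3, 7.3, 182.4]
orientation: [-0.001, 0.998, -0.06, 0.001]
force: [1.0, -1.1, -1.2]
finger_gap: 51.4
gripper_force: 42.2
```

Request:
move_arm(targets=[{"grip": 40,"tx": 0,"ty": 0,"tz": 0.025,"spin": 0},{"grip": 40,"tx": 0,"ty": 0,"tz": 0.025,"spin": 0},{"grip": 40,"tx": 0,"ty": 0,"tz": 0.02,"spin": 0},{"grip": 40,"tx": 0,"ty": 0,"tz": 0.015,"spin": 0},{"grip": 40,"tx": 0,"ty": 0,"tz": 0.008,"spin": 0},{"grip": 40,"tx": 0,"ty": 0,"tz": 0.005,"spin": 0},{"grip": 40,"tx": 0,"ty": 0,"tz": 0,"spin": 0},{"grip": 40,"tx": 0,"ty": 0,"tz": 0,"spin": 0}])

```text
t: 6.0
eef_pos: [514.2, 4.2, 84.5]
orientation: [-0.0, 0.998, -0.062, 0.001]
force: [0.5, -0.8, -0.9]
finger_gap: 51.3
gripper_force: 42.1
```

Request:
move_arm(targets=[{"grip": 40,"tx": 0,"ty": 0,"tz": 0.004,"spin": 0},{"grip": 40,"tx": 0,"ty": 0,"tz": 0.002,"spin": 0},{"grip": 40,"tx": 0,"ty": 0,"tz": 0.001,"spin": 0},{"grip": 40,"tx": 0,"ty": 0,"tz": 0,"spin": 0}])

```text
t: 6.4
eef_pos: [513.6, 4.4, 77.0]
orientation: [-0.0, 0.998, -0.062, 0.0]
force: [-0.8, 0.2, -0.9]
finger_gap: 51.6
gripper_force: 42.1
```

Request:
move_arm(targets=[{"grip": 40,"tx": 0,"ty": 0,"tz": 0.001,"spin": 0},{"grip": 40,"tx": 0,"ty": 0,"tz": 0,"spin": 0}])

```text
t: 6.6
eef_pos: [513.6, 4.4, 76.9]
orientation: [0.0, 0.998, -0.062, -0.0]
force: [-3.5, -0.2, 5.4]
finger_gap: 51.2
gripper_force: 42.9
```

Request:
move_arm(targets=[{"grip": 70,"tx": 0,"ty": 0,"tz": 0,"spin": 0},{"grip": 85,"tx": 0,"ty": 0,"tz": 0,"spin": 0},{"grip": 100,"tx": 0,"ty": 0,"tz": 0,"spin": 0},{"grip": 100,"tx": 0,"ty": 0,"tz": 0,"spin": 0},{"grip": 100,"tx": 0,"ty": 0,"tz": -0.01,"spin": 0},{"grip": 100,"tx": 0,"ty": 0,"tz": -0.03,"spin": 0},{"grip": 100,"tx": 0,"ty": 0,"tz": -0.04,"spin": 0},{"grip": 100,"tx": 0,"ty": 0,"tz": -0.04,"spin": 0},{"grip": 100,"tx": 0,"ty": 0,"tz": -0.01,"spin": 0},{"grip": 100,"tx": 0,"ty": 0,"tz": 0,"spin": 0},{"grip": 100,"tx": 0,"ty": 0,"tz": 0,"spin": 0}])

```text
t: 7.7
eef_pos: [512.7, 4.2, 205.3]
orientation: [0.0, 0.998, -0.062, -0.001]
force: [-0.8, 0.2, -0.0]
finger_gap: 85.5
gripper_force: 0.0
```

```bash
python3 -c "
from h import *
plan(494,-184,112,-7)
s=Cam('scene');t=Cam('top')
o=np.zeros((560,800,3),np.uint8);o[:480,:400]=crop(t,355,165,50,60,8);o[:,410:]=crop(s,345,150,60,70,8)[:,:390];cv2.imwrite('pics/c3.png',o)"
```

```text
t 7.7 pos [512.7   4.2 205.3] yaw -7.1 gap 85.5 F [-0.8  0.2 -0. ] 0.0
spin -0.1 then tx 4.4 ty 189.1 tz 93.3 mm
```

View pics/c3.png

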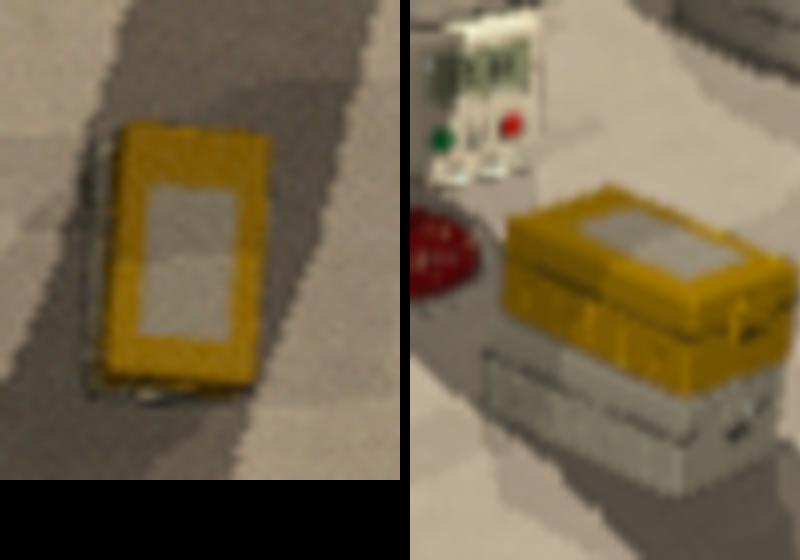

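```bash
sed -i '/^tt=/,$d' r.py; cat >>r.py <<'E'
tt=[T(0,0,72,189,263),T(1,-1,72,270,133),T(-1,-1,72,257,385),T(1,1,72,123,122)]
ss=[S(0,0,72,662,243),S(1,1,72,508,215),S(1,-1,72,612,187),S(-1,1,72,690,297),S(-1,-1,72,793,262)]
fit(tt,x0);fit(ss,x0);fit(tt+ss,x0)
E
python3 r.py
```

```text
[ 486.  -180.7] -5.2 [-0.  -1.   0.2  0.2  0.2  0.4 -0.4  0.1]
[ 493.3 -183.1] -6.6 [-1.3 -0.5 -0.6 -0.   0.4 -0.8  0.1  0.7  1.4  0.2]
[ 488.5 -180.3] -6.2 [-0.2 -1.9  0.3 -0.5 -0.3 -0.3 -0.2 -1.  -0.6  0.3  0.   0.8  0.9 -0.
  1.1  1.6  2.3  1. ]
```

Request:
move_arm(targets=[{"grip": 100,"tx": 0,"ty": 0.017,"tz": 0,"spin": -1},{"grip": 100,"tx": -0.001,"ty": 0.04,"tz": 0,"spin": 0},{"grip": 100,"tx": -0.001,"ty": 0.045,"tz": 0,"spin": 0},{"grip": 100,"tx": -0.001,"ty": 0.045,"tz": 0,"spin": 0},{"grip": 100,"tx": 0,"ty": 0.03,"tz": 0,"spin": 0},{"grip": 100,"tx": 0,"ty": 0.01,"tz": 0,"spin": 0},{"grip": 100,"tx": 0,"ty": 0,"tz": 0.02,"spin": 0},{"grip": 100,"tx": 0,"ty": 0,"tz": 0.03,"spin": 0},{"grip": 100,"tx": 0,"ty": 0,"tz": 0.025,"spin": 0},{"grip": 100,"tx": 0,"ty": 0,"tz": 0.012,"spin": 0},{"grip": 100,"tx": 0,"ty": 0,"tz": 0.006,"spin": 0},{"grip": 100,"tx": 0,"ty": 0,"tz": 0,"spin": 0}])

```text
t: 9.1
eef_pos: [490.2, -180.4, 112.3]
orientation: [-0.0, 0.999, -0.053, -0.001]
force: [0.0, -0.3, 0.9]
finger_gap: 85.5
gripper_force: 0.0
```

Request:
move_arm(targets=[{"grip": 70,"tx": 0,"ty": 0,"tz": 0,"spin": 0},{"grip": 66,"tx": 0,"ty": 0,"tz": 0,"spin": 0},{"grip": 62,"tx": 0,"ty": 0,"tz": 0,"spin": 0},{"grip": 58,"tx": 0,"ty": 0,"tz": 0,"spin": 0},{"grip": 40,"tx": 0,"ty": 0,"tz": 0,"spin": 0},{"grip": 40,"tx": 0,"ty": 0,"tz": 0,"spin": 0},{"grip": 40,"tx": 0,"ty": 0,"tz": 0,"spin": 0},{"grip": 40,"tx": 0,"ty": 0,"tz": 0,"spin": 0},{"grip": 40,"tx": 0,"ty": 0,"tz": 0,"spin": 0}], newtons=40)

```text
t: 10.0
eef_pos: [491.4, -181.5, 114.1]
orientation: [0.0, 0.999, -0.053, 0.001]
force: [0.5, 0.1, 5.2]
finger_gap: 51.7
gripper_force: 43.9
```

```bash
python3 -c "
from h import *
plan(538,190,190,-6)
plan(538,190,190,0)"
```

```text
t 10.0 pos [ 491.4 -181.5  114.1] yaw -6.1 gap 51.7 F [0.5 0.1 5.2] 43.92859876155853
spin -0.1 then tx 7.5 ty -374.3 tz -75.9 mm
t 10.0 pos [ 491.4 -181.5  114.1] yaw -6.1 gap 51.7 F [0.5 0.1 5.2] 43.92859876155853
spin -6.1 then tx 46.6 ty -371.5 tz -75.9 mm
```

Request:
move_arm(targets=[{"grip": 40,"tx": 0,"ty": 0,"tz": -0.004,"spin": 0},{"grip": 40,"tx": 0,"ty": 0,"tz": -0.01,"spin": 0},{"grip": 40,"tx": 0,"ty": 0,"tz": -0.018,"spin": 0},{"grip": 40,"tx": 0,"ty": 0,"tz": -0.018,"spin": 0},{"grip": 40,"tx": 0.001,"ty": -0.014,"tz": 0,"spin": 0},{"grip": 40,"tx": 0.001,"ty": -0.03,"tz": 0,"spin": 0},{"grip": 40,"tx": 0.001,"ty": -0.04,"tz": 0,"spin": 0},{"grip": 40,"tx": 0.001,"ty": -0.04,"tz": 0,"spin": 0},{"grip": 40,"tx": 0.001,"ty": -0.04,"tz": 0,"spin": 0},{"grip": 40,"tx": 0.001,"ty": -0.04,"tz": 0,"spin": 0},{"grip": 40,"tx": 0.001,"ty": -0.04,"tz": 0,"spin": 0},{"grip": 40,"tx": 0,"ty": -0.04,"tz": 0,"spin": 0}])

```text
t: 11.2
eef_pos: [526.4, 103.1, 162.0]
orientation: [-0.0, 0.999, -0.053, -0.001]
force: [0.3, -0.2, -1.0]
finger_gap: 51.2
gripper_force: 43.3
```

Request:
move_arm(targets=[{"grip": 40,"tx": 0,"ty": -0.04,"tz": 0,"spin": 0},{"grip": 40,"tx": 0,"ty": -0.034,"tz": 0,"spin": 0},{"grip": 40,"tx": 0,"ty": -0.016,"tz": 0,"spin": 0},{"grip": 40,"tx": 0,"ty": 0,"tz": 0,"spin": 0},{"grip": 40,"tx": 0,"ty": 0,"tz": 0.01,"spin": 0},{"grip": 40,"tx": 0,"ty": 0,"tz": 0.025,"spin": 0},{"grip": 40,"tx": 0,"ty": 0,"tz": 0.025,"spin": 0},{"grip": 40,"tx": 0,"ty": 0,"tz": 0.01,"spin": 0},{"grip": 40,"tx": 0,"ty": 0,"tz": 0.005,"spin": 0},{"grip": 40,"tx": 0,"ty": 0,"tz": 0,"spin": 0},{"grip": 40,"tx": 0,"ty": 0,"tz": 0,"spin": 0}])

```text
t: 12.3
eef_pos: [537.9, 189.6, 88.8]
orientation: [-0.0, 0.999, -0.054, 0.001]
force: [0.3, 0.3, -0.3]
finger_gap: 51.5
gripper_force: 43.2
```

Request:
move_arm(targets=[{"grip": 40,"tx": 0,"ty": 0,"tz": 0.004,"spin": 0},{"grip": 40,"tx": 0,"ty": 0,"tz": 0.002,"spin": 0},{"grip": 40,"tx": 0,"ty": 0,"tz": 0.001,"spin": 0},{"grip": 40,"tx": 0,"ty": 0,"tz": 0,"spin": 0},{"grip": 40,"tx": 0,"ty": 0,"tz": 0,"spin": 0}])

```text
t: 12.8
eef_pos: [537.2, 190.1, 81.2]
orientation: [-0.0, 0.999, -0.053, 0.0]
force: [-1.6, 0.4, 1.4]
finger_gap: 51.3
gripper_force: 43.5
```

Request:
move_arm(targets=[{"grip": 40,"tx": 0,"ty": 0,"tz": 0.001,"spin": 0},{"grip": 40,"tx": 0,"ty": 0,"tz": 0,"spin": 0}])

```text
t: 13.0
eef_pos: [537.2, 190.1, 81.2]
orientation: [0.0, 0.999, -0.053, 0.0]
force: [-3.0, -1.6, 7.4]
finger_gap: 51.8
gripper_force: 44.2
```

Request:
move_arm(targets=[{"grip": 70,"tx": 0,"ty": 0,"tz": 0,"spin": 0},{"grip": 85,"tx": 0,"ty": 0,"tz": 0,"spin": 0},{"grip": 100,"tx": 0,"ty": 0,"tz": 0,"spin": 0},{"grip": 100,"tx": 0,"ty": 0,"tz": 0,"spin": 0},{"grip": 100,"tx": 0,"ty": 0,"tz": -0.01,"spin": 0},{"grip": 100,"tx": 0,"ty": 0,"tz": -0.03,"spin": 0},{"grip": 100,"tx": 0,"ty": 0,"tz": -0.04,"spin": 0},{"grip": 100,"tx": 0,"ty": 0,"tz": -0.04,"spin": 0},{"grip": 100,"tx": 0,"ty": 0,"tz": -0.01,"spin": 0},{"grip": 100,"tx": 0,"ty": 0,"tz": 0,"spin": 0},{"grip": 100,"tx": 0,"ty": 0,"tz": 0,"spin": 0}])

```text
t: 14.1
eef_pos: [536.4, 189.5, 209.2]
orientation: [0.0, 0.999, -0.053, -0.001]
force: [1.1, -0.5, -0.7]
finger_gap: 85.7
gripper_force: 0.0
```

```bash
python3 -c "
from h import *
plan(513.6,4.4,76.9,-7.1)
s=Cam('scene');t=Cam('top')
o=np.zeros((560,800,3),np.uint8);o[:480,:400]=crop(t,355,165,50,60,8);o[:,410:]=crop(s,345,150,60,70,8)[:,:390];cv2.imwrite('pics/c4.png',o)
o=np.zeros((520,800,3),np.uint8);o[:400,:]=crop(t,210,140,200,100,4);cv2.imwrite('pics/c5.png',o[:400])"
```

```text
t 14.1 pos [536.4 189.5 209.2] yaw -6.1 gap 85.7 F [ 1.1 -0.5 -0.7] 0.0
spin 1.0 then tx 0.2 ty 186.5 tz 132.3 mm
```

View pics/c4.png

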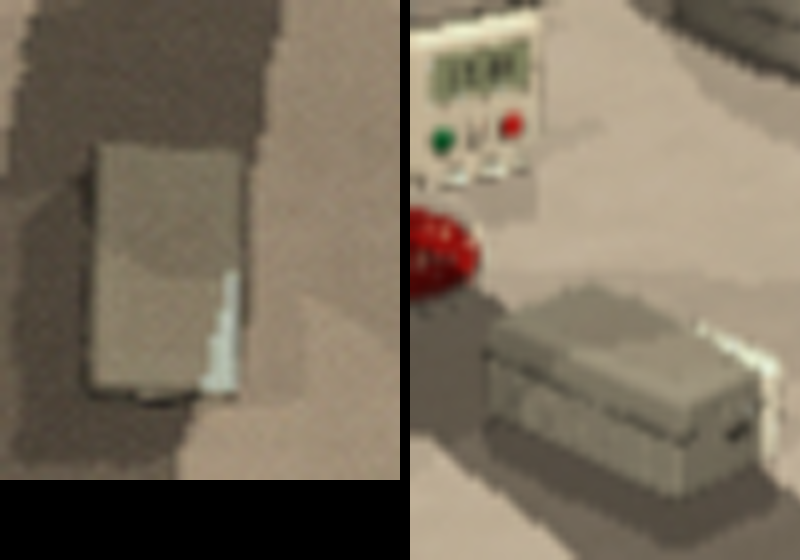

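View pics/c5.png

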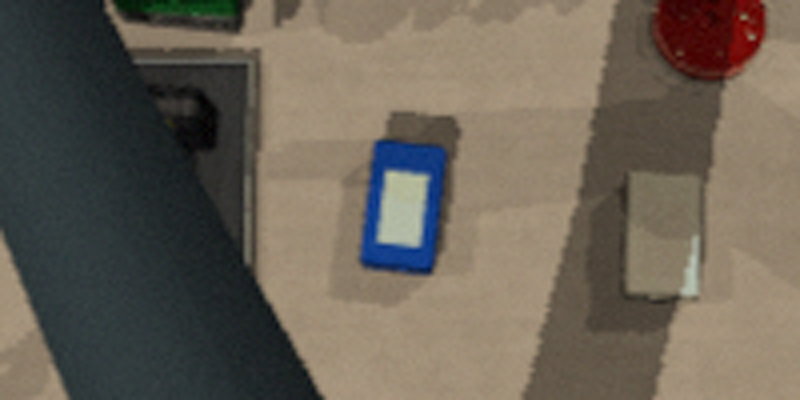

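```bash
sed -i '/^tt=/,$d' r.py; cat >>r.py <<'E'
T4=lambda sx,sy,z,u,v:(t,sx,sy,z,210+(u+.5)/4-.5,140+(v+.5)/4-.5)
print("white");fit([T(1,1,36,97,146),T(1,-1,36,243,152),T(-1,1,36,93,387),T(-1,-1,36,238,390)],x0)
fit([S(1,1,36,487,335),S(1,-1,36,592,287),S(-1,1,36,687,410),S(-1,-1,36,778,362)],x0)
print("blue");fit([T4(1,1,36,377,141),T4(1,-1,36,447,147),T4(-1,1,36,363,267),T4(-1,-1,36,434,273)],[510,5,0])
# blue by colour mask of the top face, and yaw
m=cv2.inRange(cv2.cvtColor(t.im,cv2.COLOR_RGB2HSV),(105,120,60),(125,255,255)); m[:, :290]=0;m[:,340:]=0;m[:165]=0;m[215:]=0
c=max(cv2.findContours(m,0,2)[0],key=cv2.contourArea); q=cv2.boxPoints(cv2.minAreaRect(c)); w=t.ray(q,36)
print(w.mean(0).round(1),(w-np.roll(w,1,0)).round(1)[:2])
E
python3 r.py
```

```text
white
[ 488.  -178.6] -2.8 [-0.1 -0.5  0.1 -0.5 -0.2  0.3  0.3  0.7]
[ 491.1 -175.8] -1.7 [-0.2 -1.2 -0.6 -0.4 -0.1  0.4  1.3  0.6]
blue
[509.    2.3] -6.2 [-0.5  0.3  0.3  0.6 -0.3 -0.6  0.5 -0.3]
[509.5   3.2  36. ] [[  6.8  50.1   0. ]
 [ 90.8 -11.5   0. ]]
```

Request:
move_arm(targets=[{"grip": 100,"tx": 0,"ty": 0.016,"tz": 0,"spin": 1},{"grip": 100,"tx": 0,"ty": 0.04,"tz": 0,"spin": 0},{"grip": 100,"tx": 0,"ty": 0.045,"tz": 0,"spin": 0},{"grip": 100,"tx": 0,"ty": 0.045,"tz": 0,"spin": 0},{"grip": 100,"tx": 0,"ty": 0.03,"tz": 0,"spin": 0},{"grip": 100,"tx": 0,"ty": 0.01,"tz": 0,"spin": 0},{"grip": 100,"tx": 0,"ty": 0,"tz": 0.02,"spin": 0},{"grip": 100,"tx": 0,"ty": 0,"tz": 0.03,"spin": 0},{"grip": 100,"tx": 0,"ty": 0,"tz": 0.03,"spin": 0},{"grip": 100,"tx": 0,"ty": 0,"tz": 0.03,"spin": 0},{"grip": 100,"tx": 0,"ty": 0,"tz": 0.015,"spin": 0},{"grip": 100,"tx": 0,"ty": 0,"tz": 0.005,"spin": 0}])

```text
t: 15.5
eef_pos: [512.8, 5.8, 78.0]
orientation: [-0.0, 0.998, -0.062, -0.002]
force: [-0.3, -0.3, 1.3]
finger_gap: 85.4
gripper_force: 0.0
```

Request:
move_arm(targets=[{"grip": 100,"tx": 0,"ty": 0,"tz": 0,"spin": 0},{"grip": 70,"tx": 0,"ty": 0,"tz": 0,"spin": 0},{"grip": 66,"tx": 0,"ty": 0,"tz": 0,"spin": 0},{"grip": 62,"tx": 0,"ty": 0,"tz": 0,"spin": 0},{"grip": 58,"tx": 0,"ty": 0,"tz": 0,"spin": 0},{"grip": 40,"tx": 0,"ty": 0,"tz": 0,"spin": 0},{"grip": 40,"tx": 0,"ty": 0,"tz": 0,"spin": 0},{"grip": 40,"tx": 0,"ty": 0,"tz": 0,"spin": 0},{"grip": 40,"tx": 0,"ty": 0,"tz": 0,"spin": 0},{"grip": 40,"tx": 0,"ty": 0,"tz": 0,"spin": 0}], newtons=40)

```text
t: 16.5
eef_pos: [515.5, 5.1, 81.2]
orientation: [0.0, 0.998, -0.062, 0.001]
force: [-0.8, -0.2, 5.2]
finger_gap: 51.2
gripper_force: 44.1
```

```bash
python3 -c "
from h import *
plan(492.5,-177,114,-2.8)"
```

```text
t 16.5 pos [515.5   5.1  81.2] yaw -7.1 gap 51.2 F [-0.8 -0.2  5.2] 44.12762224674225
spin -4.3 then tx -14.0 ty 183.0 tz -32.8 mm
```

Request:
move_arm(targets=[{"grip": 40,"tx": 0,"ty": 0,"tz": -0.005,"spin": 0},{"grip": 40,"tx": 0,"ty": 0,"tz": -0.015,"spin": 0},{"grip": 40,"tx": 0,"ty": 0,"tz": -0.025,"spin": 0},{"grip": 40,"tx": 0,"ty": 0,"tz": -0.02,"spin": -2.3},{"grip": 40,"tx": 0,"ty": 0.01,"tz": -0.005,"spin": -2},{"grip": 40,"tx": -0.003,"ty": 0.026,"tz": 0,"spin": 0},{"grip": 40,"tx": -0.003,"ty": 0.036,"tz": 0,"spin": 0},{"grip": 40,"tx": -0.003,"ty": 0.036,"tz": 0,"spin": 0},{"grip": 40,"tx": -0.003,"ty": 0.036,"tz": 0,"spin": 0},{"grip": 40,"tx": -0.001,"ty": 0.027,"tz": 0,"spin": 0},{"grip": 40,"tx": 0,"ty": 0.011,"tz": 0,"spin": 0},{"grip": 40,"tx": 0,"ty": 0,"tz": 0,"spin": 0}])

```text
t: 17.7
eef_pos: [491.7, -177.6, 150.3]
orientation: [0.0, 1.0, -0.026, 0.0]
force: [0.2, 0.6, -1.8]
finger_gap: 51.5
gripper_force: 43.2
```

Request:
move_arm(targets=[{"grip": 40,"tx": 0,"ty": 0,"tz": 0,"spin": 0},{"grip": 40,"tx": 0,"ty": 0,"tz": 0,"spin": 0}])

```text
t: 17.9
eef_pos: [492.6, -173.2, 149.9]
orientation: [-0.001, 1.0, -0.023, 0.0]
force: [-0.1, 0.1, -2.6]
finger_gap: 51.3
gripper_force: 43.2
```

```bash
python3 -c "
from h import *
plan(493.5,-176.5,117,-2.8)
s=Cam('scene');t=Cam('top')
o=np.zeros((560,800,3),np.uint8);o[:480,:400]=crop(t,355,165,50,60,8);o[:,410:]=crop(s,345,150,60,70,8)[:,:390];cv2.imwrite('pics/c6.png',o)"
```

```text
t 17.9 pos [ 492.6 -173.2  149.9] yaw -2.6 gap 51.3 F [-0.1  0.1 -2.6] 43.156487345695496
spin 0.2 then tx 1.1 ty 3.2 tz 32.9 mm
```

View pics/c6.png

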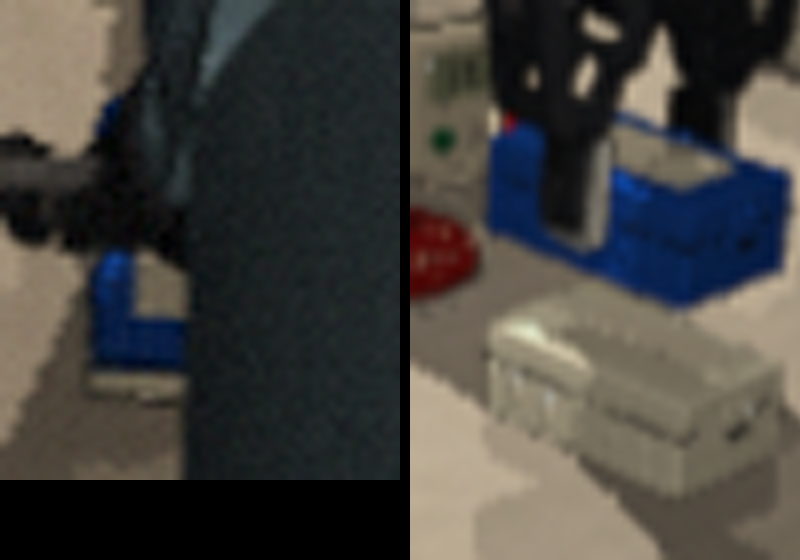

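Request:
move_arm(targets=[{"grip": 40,"tx": 0.001,"ty": 0.003,"tz": 0,"spin": 0},{"grip": 40,"tx": 0,"ty": 0,"tz": 0.01,"spin": 0},{"grip": 40,"tx": 0,"ty": 0,"tz": 0.01,"spin": 0},{"grip": 40,"tx": 0,"ty": 0,"tz": 0.005,"spin": 0},{"grip": 40,"tx": 0,"ty": 0,"tz": 0.003,"spin": 0},{"grip": 40,"tx": 0,"ty": 0,"tz": 0,"spin": 0},{"grip": 40,"tx": 0,"ty": 0,"tz": 0,"spin": 0}])

```text
t: 18.7
eef_pos: [493.0, -178.9, 121.8]
orientation: [-0.0, 1.0, -0.025, 0.0]
force: [-0.1, -0.9, -1.1]
finger_gap: 51.9
gripper_force: 43.2
```

Request:
move_arm(targets=[{"grip": 40,"tx": 0,"ty": 0,"tz": 0.002,"spin": 0},{"grip": 40,"tx": 0,"ty": 0,"tz": 0.001,"spin": 0},{"grip": 40,"tx": 0,"ty": 0,"tz": 0,"spin": 0}])

```text
t: 19.0
eef_pos: [492.9, -178.9, 118.9]
orientation: [0.0, 1.0, -0.025, 0.0]
force: [0.4, -0.3, -1.6]
finger_gap: 51.4
gripper_force: 43.2
```

Request:
move_arm(targets=[{"grip": 40,"tx": 0,"ty": -0.002,"tz": 0,"spin": 0},{"grip": 40,"tx": 0,"ty": 0,"tz": 0.001,"spin": 0},{"grip": 40,"tx": 0,"ty": 0,"tz": 0,"spin": 0},{"grip": 40,"tx": 0,"ty": 0,"tz": 0.001,"spin": 0},{"grip": 40,"tx": 0,"ty": 0,"tz": 0,"spin": 0}])

```text
t: 19.5
eef_pos: [493.1, -176.9, 117.3]
orientation: [-0.0, 1.0, -0.025, -0.0]
force: [-1.9, 0.5, 2.9]
finger_gap: 51.5
gripper_force: 43.6
```

Request:
move_arm(targets=[{"grip": 40,"tx": 0,"ty": 0,"tz": 0.001,"spin": 0},{"grip": 40,"tx": 0,"ty": 0,"tz": 0,"spin": 0}])

```text
t: 19.7
eef_pos: [493.1, -176.9, 117.3]
orientation: [0.0, 1.0, -0.025, -0.0]
force: [-4.9, 1.2, 10.2]
finger_gap: 51.4
gripper_force: 44.5
```

Seated on the white box. Release, retreat, check.

Request:
move_arm(targets=[{"grip": 70,"tx": 0,"ty": 0,"tz": -0.001,"spin": 0},{"grip": 85,"tx": 0,"ty": 0,"tz": 0,"spin": 0},{"grip": 100,"tx": 0,"ty": 0,"tz": 0,"spin": 0},{"grip": 100,"tx": 0,"ty": 0,"tz": 0,"spin": 0},{"grip": 100,"tx": 0,"ty": 0,"tz": -0.01,"spin": 0},{"grip": 100,"tx": 0,"ty": 0,"tz": -0.03,"spin": 0},{"grip": 100,"tx": 0,"ty": 0,"tz": -0.04,"spin": 0},{"grip": 100,"tx": 0,"ty": 0,"tz": -0.04,"spin": 0},{"grip": 100,"tx": 0,"ty": -0.025,"tz": -0.01,"spin": 0},{"grip": 100,"tx": 0,"ty": -0.045,"tz": 0,"spin": 0},{"grip": 100,"tx": 0,"ty": -0.045,"tz": 0,"spin": 0},{"grip": 100,"tx": 0,"ty": -0.045,"tz": 0,"spin": 0}])

```text
t: 20.9
eef_pos: [501.0, -15.8, 248.0]
orientation: [0.0, 1.0, -0.025, 0.001]
force: [0.1, -0.6, -0.1]
finger_gap: 85.4
gripper_force: 0.0
```

Request:
move_arm(targets=[{"grip": 100,"tx": 0,"ty": -0.02,"tz": 0,"spin": 0},{"grip": 100,"tx": 0,"ty": 0,"tz": 0,"spin": 0},{"grip": 100,"tx": 0,"ty": 0,"tz": 0,"spin": 0}])

```text
t: 21.2
eef_pos: [501.9, 2.7, 247.3]
orientation: [0.0, 1.0, -0.024, 0.0]
force: [0.4, -0.8, -0.1]
finger_gap: 85.4
gripper_force: 0.0
```

```bash
python3 -c "
from h import *
plan(0,0,0,0)
s=Cam('scene');t=Cam('top')
o=np.zeros((600,800,3),np.uint8);o[:300,:]=crop(t,210,150,200,75,4);o[300:]=crop(s,195,145,200,75,4)[:300];o[300:,:400]=crop(s,190,210,115,75,4)[:300,:400];o[300:,400:]=crop(s,320,140,100,75,4);cv2.imwrite('pics/c7.png',o)"
```

```text
t 21.2 pos [501.9   2.7 247.3] yaw -2.8 gap 85.4 F [ 0.4 -0.8 -0.1] 0.0
spin -2.8 then tx -501.9 ty 2.7 tz 247.3 mm
```

View pics/c7.png

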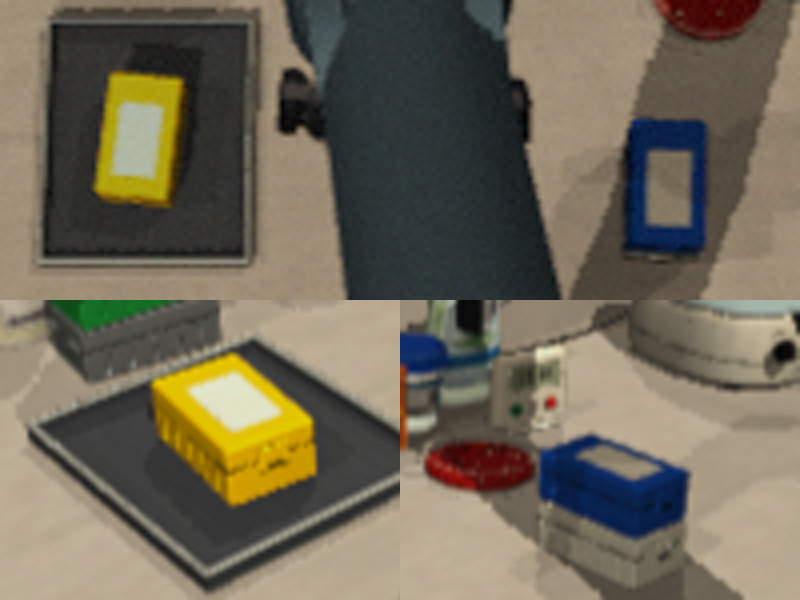

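The yellow box lies flat near the centre of the tray. In the top view the blue box, at about (665,188) in the crop, sits squarely on the white one. Handing in.

```bash
python3 -c "
from workcell import arm
print(arm.finish_job())"
```

```text
the job is handed in; nothing more can be done
None
```

I handed the job in at about 21 s: in the last pictures the yellow box lies flat, lid up, near the middle of the tray, and the blue box sits squarely on the white one; the hand-in returned no verdict.

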